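Close the sample press under its stop button

TASK

Close the sample press: first push its mushroom stop button down until it latches, then take the amber bottle off the press's lower platen and stand it upright on the worktop beside the press. With the stop still latched, lower the top plate, kept level and gently, larger hole over the thicker guide pin, until it lies fully home on the platen; then twist the mushroom clockwise so that it springs up again. Don't disturb the flask, dropper bottle and small beaker that stand around.

Things in the scene. Friction and masses are not known exactly. Their poses are not given: they have to be found in the camera images.
- platen_top (a point): Press's lower half, fixed left or right of the hotplate: grey foot 110x190x18 mm under a steel platen 90x170x12. Point: centre of the platen's upper face, 30 mm above the worktop; z up. y runs along the long side through two upright guide pins: thick (18 mm diameter) at y=+65 mm, thin (10 mm) at y=-65 mm, both 45 mm above the platen, top 6 mm tapered to 0.6 of the diameter
- plate_handle (a point): Centre of the top plate's black bridge handle: bar 18 mm wide (x), 76 long (y), 18 high, on two posts, mid-plate, 44 mm above its underside. Plate: bare metal 90x170x14 mm, 0.45 kg, flat on the worktop on the hotplate's other side. Holes 2.5 mm wider than the pins: large (20.5 mm) at y=+65 mm, small (12.5 mm) at y=-65. Home: 44 mm above platen_top, y axes agree; z up
- top_plate: The same top plate; origin at the centre of its underside, same axes
- drop_bottle_mid (a point): Amber glass drop bottle with white cap, round, 40 mm diameter, 81 mm tall, loose; at the start it stands between the pins on the press's platen. This point is on its axis 40 mm above its foot, where it can be gripped
- stop_grip (a point): Black mushroom head of the stop station, 39 mm diameter, 19.5 mm high, over a grey box 70x70x50 mm fixed in front of the hotplate. Point: on the head's axis, 9 mm above its underside, 10.5 mm below its top; moves and turns with it. Up, it is 77 mm above the worktop; latched, about 5 mm lower
- stop_push (a joint): How far the mushroom is pushed down, m: 0 up, 0.008 fully down. Spring: 2.4 N at the top, 4.8 N fully down. From about 0.006 on the head snaps round counter-clockwise by itself and, when let go, stays latched at about 0.005
- stop_head (a joint): Turn of the mushroom head, rad, positive counter-clockwise from above: 0 up, 0.55 latched. A weak spring (under 0.1 N m) turns it counter-clockwise. Turned clockwise from latched to below 0 (limit -0.25), and let go, it springs up
- flask_mid (a point): Stoppered conical glass flask, 68 mm diameter, 121 mm tall, bystander, standing behind the press; point on its axis 60 mm above its foot
- dropper_mid (a point): White dropper bottle, 24 mm diameter, 68 mm tall, bystander, standing behind the press; point on its axis 34 mm above its foot
- small_beaker_mid (a point): Small glass beaker, 46 x 52 mm, 58 mm tall, bystander, standing by the top plate; point on its axis 29 mm above its foot
- stirrer_hotplate: Fixed magnetic stirrer hotplate, about 210 mm (x) by 190 mm (y) and 120 mm tall, behind the stop station; origin at the centre of its underside
Not all that is in view belongs to the job. Leave any turquoise or yellow look-alike of the part that bears drop_bottle_mid alone. Leave any red look-alike of the part that bears stop_grip alone.

How it is judged:
On the way, in this order (a step that is already met when the one before it is completed fails the run):
1. the mushroom stop is pushed down and latched, the fingers off it (value of joint stop_push above 0.0035 m and contact force between the fingers and stop_head below 0.1 N), for 0.2 s.
2. the amber bottle stands upright on the worktop clear of the press, the stop still latched (height (world z) of drop_bottle_mid below 0.045 m and angle between drop_bottle_mid's own z axis and vertical below 0.1 rad and horizontal distance between drop_bottle_mid and platen_top above 0.07 m and value of joint stop_push above 0.0035 m and contact force between the fingers and drop_bottle below 0.1 N), for 0.2 s.
3. the top plate is fully home on the platen, level, the stop still latched (horizontal distance between plate_handle and platen_top below 0.004 m and z of plate_handle in the frame of platen_top below 0.047 m and angle between plate_handle's own z axis and vertical below 0.035 rad and angle between the y axis of plate_handle and the y axis of platen_top, either way round below 0.06 rad and value of joint stop_push above 0.0035 m), for 0.2 s.
At the end, for the whole second after the job is handed in: Top plate home over both pins (within 4 mm sideways, 3 mm in height, 2 degrees of level, 3.4 degrees of turn); amber bottle upright (6 degrees) on the worktop, clear of the press, over 70 mm from the platen's centre; mushroom up (in by less than 1.5 mm); all at rest (horizontal distance between plate_handle and platen_top below 0.004 m and z of plate_handle in the frame of platen_top below 0.047 m and angle between plate_handle's own z axis and vertical below 0.035 rad and angle between the y axis of plate_handle and the y axis of platen_top, either way round below 0.06 rad and height (world z) of drop_bottle_mid below 0.045 m and angle between drop_bottle_mid's own z axis and vertical below 0.1 rad and horizontal distance between drop_bottle_mid and platen_top above 0.07 m and value of joint stop_push below 0.0015 m and linear speed of top_plate below 0.02 m/s); the robot touches nothing.
It fails at once if the top plate is tilted more than 11 degrees (angle between plate_handle's own z axis and vertical above 0.2 rad).
It fails at once if the top plate is dropped down the pins (faster than 0.35 m/s) (horizontal distance between plate_handle and platen_top below 0.02 m and z of plate_handle in the frame of platen_top below 0.088 m and linear speed of top_plate above 0.35 m/s).
It fails at once if the flask is shifted more than 25 mm or tipped (distance of flask_mid from where it was at the start of the episode above 0.025 m or angle between flask_mid's own z axis and vertical above 0.25 rad).
It fails at once if the dropper bottle is shifted more than 25 mm or tipped (distance of dropper_mid from where it was at the start of the episode above 0.025 m or angle between dropper_mid's own z axis and vertical above 0.25 rad).
It fails at once if the small beaker is shifted more than 25 mm or tipped (distance of small_beaker_mid from where it was at the start of the episode above 0.025 m or angle between small_beaker_mid's own z axis and vertical above 0.25 rad).
It also fails if it takes over 72 s, if anything falls off the work surface, if the arm or the gripper's body presses on something with over 40 N, if the wrist force passes 120 N, or if a joint passes its speed limit or range.

ROBOT

A 6-joint arm with a two-finger parallel gripper is mounted at the origin on a cart in front of the work surface, level with it; the furniture and walls round the work are solid. World frame = base frame: x ahead of the robot, y to its left, z up, the work surface at z = 0. Lengths are in m, angles in rad, forces in N, time in s.
With the tool pointing down it reaches from about 0.375 to 0.9 m from the base axis. Payload 3.1 kg.
Tool frame: the origin (TCP) lies where the fingers leave the gripper's body, on its centre line; the fingertips stand 70 mm ahead of it and the grasp point (between the pads) lies 51 mm ahead of it; z points along the fingers, y is the line along which they close (so a half turn about z gives the same grasp; the last joint's range is limited). The gripper opens to 87 mm and grips with 3 to 60 N. Pads are 19 mm wide; open, the fingers measure 117 mm over their backs; the gripper's body (75 mm by 190 mm) begins 51 mm behind the grasp point.
Start: joints at [-1.514, 0.527, 1.433, -0, 1.181, -0.178], TCP at [0.145, -0.608, 0.292] pointing down, gripper open.
Joint ranges: [-3.08, 3.08], [-0.75, 2.2], [0.22, 2.44], [-1.43, 4.57], [0, 2.65], [-2.85, 2.85]. Speed limits (rad/s): [2.79, 2.79, 3.14, 3.14, 3.14, 3.14].

INTERFACE

Orientations are given as a unit quaternion [x, y, z, w].
In Python, from rig import robot gives the robot as it stands.
- The arm moves only by the tool send_rows, never from a script. Its argument "deltas" is text: rows parted by semicolons, each of 7 numbers parted by spaces: the shift along the tool's x, y, z in mm, then the turn, a rotation vector about the tool's x, y, z in degrees, then the opening, from 0 (shut) to 1 (fully open). A call has 1 to 10 rows; each row shifts and turns the commanded pose from where the row before left it, along the tool's axes as they then stand; what a row does not reach is not made up. A row lasts 1/8 s, in which the tool goes at most 62.5 mm and 10.7 degrees, less where a joint would pass 70% of its speed; a pose out of reach is approached as far as the arm can. A call is refused whole if a number of a shift passes 62.5 or a number of a turn 10.7, either way. A call with a gripper value outside its range is refused whole. The fingers move at their own pace and stop on an object; "newtons" is the grip in N (left out, the last holds). Time passes only in rows, so rows that do not move let the fingers close. It gives the time, the measured TCP pose, the force, the opening and the grip force at its end, in the units of the state.
- robot.get_obs(): the state, without advancing time (a new reading comes with each control period).
- robot.camera(name): name is "scene" or "top"; returns a dict with "image" (480x640x3 uint8, red, green, blue), "depth" (480x640 float32, m along the optical axis (not along the pixel's ray), 0 where there is no reading), "fovy" (degrees; the focal length in pixels is half the picture's height over the tangent of half this angle, whatever the lens; pixels are square), "cx", "cy" (the principal point, pixels), "k1" (the pictures are not rectified: a ray, as slopes to the right and down, at radius r is drawn at 1 + k1 r^2 times it, then the intrinsics apply), "rvec" (rotation vector, rad) and "tvec" (3), from world to camera coordinates, as OpenCV has them. Camera axes: x right, y down, z forward; pixel columns grow to the right and rows downward; lengths in m; the calibration is good to about 2 mm. A picture is of the moment at which its call begins.
- robot.hand_in(): hands the job in; it is judged then, once.
Trained networks look in the newest picture that a camera, given by its name, has taken for a name from the list of things; names that differ only in an ending like _2 or _b are one class to them, and where a whole thing is asked for, a point or a joint stands for the part that bears it (a point fixed in the world has none). Each returns a list of dicts, best first, with "p" (0 to 1); they miss things now and then, are a little off and sometimes report something else, mostly with a low value. They report only what shows in the picture. A call takes as long as a camera call. They do not tell look-alikes from the thing itself.
- robot.find_in(camera, thing): "box" ([left, top, right, bottom] in pixels, round what is visible of it).
- robot.cut_out(camera, thing): "region" (480x640 bool, what is visible of it) and "box" ([left, top, right, bottom] in pixels, round what is visible of it).
The state is a dict: "time": time; "q": joint angles; "joint_velocities": joint speeds; "joint_torque": joint torques, N m; "position": TCP position; "tool_rot": TCP orientation; "ft_force": force on the tool from outside, world axes, zero at the start; "moment": the same for the moment, N m; "grip_width": finger opening in m; "grip_force": force on a finger pad.
Only numpy, scipy, OpenCV 4.12 (cv2) and the standard library are available. Lean on these libraries where they do the work, as an engineer would, in place of code of your own. Each camera call takes 0.05 s, during which the arm holds its last target. There are 200 camera calls.

## Working session

There is one attempt and no reset: what is moved stays moved. The work goes in short steps, Python scripts to look and compute and a tool call to move; the robot and the scene stay as the last step left them, time stands still between calls to the robot, and variables do not carry over. Pictures are saved under pics/ and viewed, at most 10 in all, crops included, and the job is handed in when it is done.

Besides the shell and the picture viewer there is one more tool, called after "Call:" in YAML: its name, and indented under it one key for each argument. send_rows: Moves the arm, as the interface text tells. Its arguments: {"type":"object","properties":{"deltas":{"type":"string"},"newtons":{"type":"number"}},"required":["deltas"]}

```bash
mkdir -p pics; cat > h.py <<'E'
import numpy as np, cv2
from rig import robot
from scipy.spatial.transform import Rotation as R
def cloud(c):
    d=c["depth"];H,W=d.shape;f=H/2/np.tan(np.radians(c["fovy"])/2)
    K=np.array([[f,0,c["cx"]],[0,f,c["cy"]],[0,0,1.]])
    u,v=np.meshgrid(np.arange(W),np.arange(H))
    p=cv2.undistortPointsIter(np.stack([u,v],-1).reshape(-1,1,2).astype(float),K,np.array([c["k1"],0,0,0.]),None,None,(3,40,1e-9)).reshape(H,W,2)
    P=np.dstack([p[...,0]*d,p[...,1]*d,d])
    Rm=cv2.Rodrigues(np.array(c["rvec"],float))[0]
    return (P-np.array(c["tvec"]).ravel())@Rm   # R^T(P-t)
def save(c,n): cv2.imwrite("pics/%s.png"%n,c["image"][...,::-1])
E
python3 - <<'E'
from h import *
np.set_printoptions(precision=4,suppress=True)
o=robot.get_obs();print({k:np.round(v,3) for k,v in o.items()})
for n in("scene","top"):
    c=robot.camera(n);save(c,n+"0");P=cloud(c);np.savez(n+"0.npz",P=P,im=c["image"],d=c["depth"])
    print(n,c["fovy"],c["k1"],"cam at",-cv2.Rodrigues(np.array(c["rvec"],float))[0].T@np.array(c["tvec"]).ravel())
    for t in["platen_top","plate_handle","top_plate","drop_bottle_mid","stop_grip","flask_mid","dropper_mid","small_beaker_mid","stirrer_hotplate"]:
        try:
            for r in robot.cut_out(n,t)[:3]:
                m=r["region"]&(c["depth"]>0);q=P[m]
                print(t,round(r["p"],2),np.round(r["box"]),m.sum(),np.median(q,0),np.percentile(q,3,0),np.percentile(q,97,0))
        except Exception as e: print(t,e)
E
```

```text
{'time': np.float64(0.0), 'q': array([-1.514,  0.528,  1.434, -0.   ,  1.181, -0.179]), 'joint_velocities': array([ 0.001,  0.001,  0.   , -0.001, -0.   , -0.001]), 'joint_torque': array([  0.001, -44.004, -17.659,   0.063,   0.058,  -0.   ]), 'position': array([ 0.145, -0.607,  0.291]), 'tool_rot': array([ 0.993,  0.117,  0.   , -0.001]), 'ft_force': array([ 0.112, -0.093, -0.06 ]), 'moment': array([ 0.099, -0.013,  0.049]), 'grip_force': np.float64(0.0), 'grip_width': np.float64(0.087)}
scene 50.77344239486362 -0.03329280545039323 cam at [-0.4998 -0.642   0.7258]
platen_top 0.97 [362. 267. 452. 329.] 2224 [ 0.4491 -0.3323  0.0278] [ 0.4207 -0.4081  0.0044] [ 0.5163 -0.2323  0.0599]
drop_bottle_mid 0.69 [408. 270. 423. 306.] 494 [ 0.4562 -0.3368  0.0645] [ 0.447  -0.3512  0.0057] [ 0.589  -0.2896  0.0999]
drop_bottle_mid 0.41 [464. 312. 478. 328.] 76 [ 0.4761 -0.4732  0.0108] [ 0.4704 -0.4874  0.0028] [ 0.4833 -0.4534  0.0287]
stop_grip 0.65 [285. 246. 299. 258.] 133 [ 0.4312 -0.0134  0.0819] [ 0.4203 -0.026   0.0607] [0.4486 0.0046 0.0888]
flask_mid 0.96 [393. 233. 415. 278.] 687 [
[... 756 characters left out ...]
id 0.56 [442. 236. 456. 254.] 230 [ 0.4654 -0.3249  0.0853] [ 0.4495 -0.3421  0.0446] [ 0.483  -0.3121  0.1072]
drop_bottle_mid 0.48 [488. 229. 509. 242.] 241 [ 0.4901 -0.4604  0.0516] [ 0.4748 -0.4792  0.0028] [ 0.5083 -0.4508  0.0763]
stop_grip 0.59 [251. 275. 266. 286.] 184 [0.3945 0.1387 0.0865] [0.3778 0.122  0.0797] [0.4092 0.1548 0.0931]
stop_grip 0.53 [309. 247. 327. 268.] 201 [ 0.4397 -0.0101  0.0858] [ 0.423  -0.027   0.0747] [0.457  0.0068 0.0915]
flask_mid 0.6 [403. 177. 428. 204.] 527 [ 0.6087 -0.2486  0.0462] [ 0.588  -0.2826  0.0109] [ 0.6437 -0.2279  0.1234]
small_beaker_mid 0.64 [157. 184. 182. 206.] 356 [0.6089 0.3737 0.0258] [ 0.5852  0.3466 -0.0006] [0.6287 0.3896 0.0611]
```

```bash
python3 - <<'E'
from h import *
im=np.load("top0.npz")["im"][...,::-1]
cv2.imwrite("pics/topc.png",cv2.resize(im[150:330,130:530],(800,360),interpolation=cv2.INTER_CUBIC))
im=np.load("scene0.npz")["im"][...,::-1]
cv2.imwrite("pics/scenec.png",cv2.resize(im[180:380,120:520],(800,400),interpolation=cv2.INTER_CUBIC))
E
```

```text
(no output)
```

View pics/topc.png

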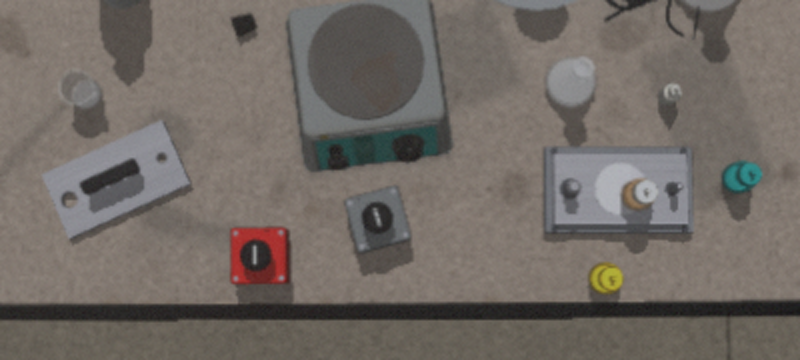

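View pics/scenec.png

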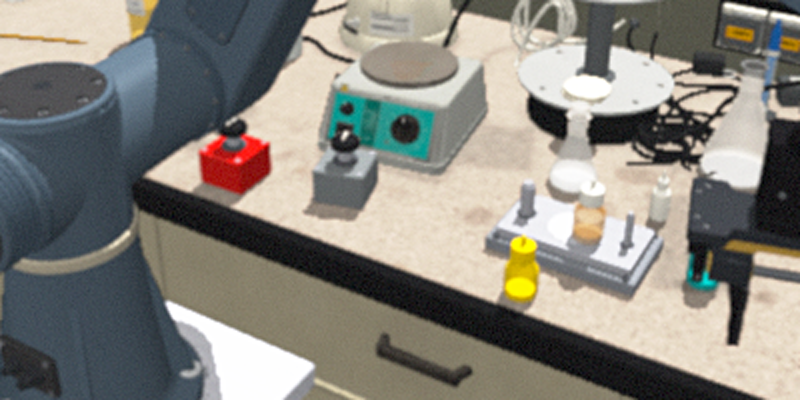

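The top view crop shows the press on the right: the thick pin at crop (570,187), the thin pin at (675,187) and the amber bottle between them at (640,193). The real grey stop is at (377,217), with the red decoy at (257,255). The top plate is on the left, with its large hole at (69,199) and small hole at (162,157). The yellow and turquoise bottles are decoys.

```bash
cat > m.py <<'E'
from h import *
np.set_printoptions(precision=4,suppress=True)
def rect(P,m,z0,z1):
    k=m&(P[...,2]>z0)&(P[...,2]<z1);q=P[k][:,:2]
    r=cv2.minAreaRect((q*1000).astype(np.float32));return r,k.sum(),np.median(P[k][:,2])
E
python3 - <<'E'
from m import *
for n in("top","scene"):
    D=np.load(n+"0.npz");P=D["P"];ok=D["d"]>0
    def box(x0,x1,y0,y1): return ok&(P[...,0]>x0)&(P[...,0]<x1)&(P[...,1]>y0)&(P[...,1]<y1)
    pr=box(.4,.56,-.425,-.2); pl=box(.39,.6,.22,.43)
    print(n,"platen",rect(P,pr,.024,.036),"foot",rect(P,pr,.011,.036))
    print(n,"bench z",np.median(P[box(.33,.45,-.2,-.1)],0))
    for nm,m,z in(("pins",pr,.05),("stop",box(.39,.5,-.07,.05),.073),("handle",pl,.035)):
        k=(m&(P[...,2]>z)).astype(np.uint8);nn,L=cv2.connectedComponents(k)
        for i in range(1,nn):
            q=P[L==i]
            if len(q)>6: print(nm,len(q),"med",np.median(q,0),"lo",q.min(0),"hi",q.max(0),"topz",np.percentile(q[:,2],90))
    print("plate",rect(P,pl,.008,.02))
    k=pl&(P[...,2]>.04)
    if k.sum()>5: print("handle rect",cv2.minAreaRect((P[k][:,:2]*1000).astype(np.float32)))
    vv,uu=np.nonzero(pl&(P[...,2]>.035)); 
# holes in the plate, top view: dark pixels on rays at z=.014
D=np.load("top0.npz");P=D["P"];g=cv2.cvtColor(D["im"],cv2.COLOR_RGB2GRAY)
print(g[205:275:1,150:228][::3,::3])
E
```

```text
top platen (((475.6464538574219, -313.983154296875), (184.3757781982422, 104.2006607055664), 89.72927856445312), np.int64(1897), np.float64(0.030125351839770168)) foot (((481.76812744140625, -308.0721740722656), (205.68496704101562, 121.1254653930664), 89.56829833984375), np.int64(2799), np.float64(0.028168417453641556))
top bench z [ 0.3899 -0.1495  0.0003]
pins 227 med [ 0.4659 -0.3265  0.0911] lo [ 0.4486 -0.3474  0.0519] hi [ 0.4862 -0.3108  0.1126] topz 0.10238463956281796
pins 39 med [ 0.4759 -0.2479  0.0716] lo [ 0.4686 -0.2556  0.0555] hi [ 0.4839 -0.2413  0.0838] topz 0.07891667605702192
pins 21 med [ 0.4757 -0.3784  0.0676] lo [ 0.4711 -0.3861  0.0521] hi [ 0.4805 -0.3749  0.0793] topz 0.07449049420904115
stop 197 med [ 0.4397 -0.0079  0.0859] lo [ 0.4205 -0.0271  0.0747] hi [0.4571 0.0093 0.0955] topz 0.09023646994007803
handle 49 med [0.5905 0.3658 0.0545] lo [0.5847 0.3427 0.035 ] hi [0.5999 0.392  0.0641] topz 0.05958839080375898
handle 232 med [0.4932 0.3256 0.0517] lo [0.4731 0.2912 0.039 ] hi [0.5156 0.3625 0.0605] topz 0.057357392574273476
plate (((496.6570434570312
[... 3129 characters left out ...]
124 125 124 138 139 143 141 143 141 139 138  91  82  83 120 116 110
  102 105 105 107 102 104 107 107]
 [125 121 124 125 141 144 144 143 143 137  79  83  83 109 125 122 120 113
  106 103 105 102 105 109 110 107]
 [123 119 120 120 130 139 138 125  81  77  89 126 123 127 126 120 119 117
  117 109 110 103 108 111 109 110]
 [124 123 122 129 122 129  77  84  96 123 121 119 124 126 124 121 118 115
  116 118 112 113 114 108 111 115]
 [120 124 122 127 126 109  95 122 122 127 124 123 127 121 123 115 119 119
  115 118 120 119 121 115 120 116]
 [125 122 121 127 120 129 122 121 125 123 120 125 126 125 121 115 118 114
  117 119 111 124 117 125 120 111]]
  return _methods._mean(a, axis=axis, dtype=dtype,
  ret = ret.dtype.type(ret / rcount)
```

```bash
cat >> m.py <<'E'
def plane(c,z,ss=4,crop=None):
    "world xy of (upsampled) pixels on the plane z; returns XY map and gray"
    l,t,r,b=crop;f=240/np.tan(np.radians(c["fovy"])/2)
    K=np.array([[f,0,c["cx"]],[0,f,c["cy"]],[0,0,1.]])
    im=cv2.resize(c["image"][t:b,l:r],None,fx=ss,fy=ss,interpolation=cv2.INTER_CUBIC)
    h,w=im.shape[:2];u,v=np.meshgrid((np.arange(w)+.5)/ss-.5+l,(np.arange(h)+.5)/ss-.5+t)
    p=cv2.undistortPointsIter(np.stack([u,v],-1).reshape(-1,1,2),K,np.array([c["k1"],0,0,0.]),None,None,(3,40,1e-9)).reshape(h,w,2)
    Rm=cv2.Rodrigues(np.array(c["rvec"],float))[0];C=-Rm.T@np.array(c["tvec"]).ravel()
    d=np.dstack([p,np.ones((h,w))])@Rm
    return C[:2]+d[...,:2]*((z-C[2])/d[...,2])[...,None], im
def big(mask,XY,n=1):
    k,L,S,_=cv2.connectedComponentsWithStats(mask.astype(np.uint8))
    for i in sorted(range(1,k),key=lambda i:-S[i,4])[:n]:
        q=XY[L==i]*1000;yield cv2.minAreaRect(q.astype(np.float32)),q.mean(0),len(q)
def plan(pos,yaw,open_,rows=None):
    "rows (tool axes) from the measured pose to a tool-down pose at yaw (deg)"
    o=robot.get_obs();p=np.array(o["position"]);r=R.from_quat(o["tool_rot"])
    tgt=R.from_euler("z",yaw,degrees=True)*R.from_rotvec([np.pi,0,0]);pos=np.array(pos)
    w=(tgt*r.inv()).as_rotvec();D=pos-p
    n=rows or int(max(np.ceil(np.linalg.norm(D)/.055),np.ceil(np.degrees(np.linalg.norm(w))/9),1))
    out=[];step=R.from_rotvec(w/n);cur=r
    for i in range(n):
        d=cur.inv().apply(D/n)*1000;rv=np.degrees((cur.inv()*step*cur).as_rotvec())
        out.append(" ".join("%.4g"%(round(x,1)+0) for x in [*d,*rv])+" %g"%open_);cur=step*cur
    print("yaw now %.2f"%np.degrees(np.arctan2(*r.as_matrix()[[1,0],0])),"pos",p)
    for i in range(0,n,10): print("; ".join(out[i:i+10]))
E
python3 - <<'E'
from m import *
c=robot.camera("top")
XY,im=plane(c,.014,4,(140,195,235,285));g=cv2.cvtColor(im,cv2.COLOR_RGB2GRAY)
m=cv2.morphologyEx((g>131).astype(np.uint8),cv2.MORPH_OPEN,np.ones((9,9)))
print("plate",list(big(m,XY,2)))
pl=list(big(m,XY))[0][0];box=cv2.boxPoints(pl)
inside=cv2.pointPolygonTest
# holes: dark spots inside the plate
k,L,S,_=cv2.connectedComponentsWithStats((g<120).astype(np.uint8))
for i in range(1,k):
    if 150<S[i,4]<6000: print("dark",S[i],XY[L==i].mean(0))
X2,_=plane(c,.053,4,(140,195,235,285))
print("handle",list(big(g<68,X2,1)))
XY,im=plane(c,.030,4,(395,215,490,275));g=cv2.cvtColor(im,cv2.COLOR_RGB2GRAY)
for th in(105,120,130): print("platen",th,list(big(g>th,XY,1)))
cv2.imwrite("pics/press.png",im[...,::-1][:, :])
XY,im=plane(c,.111,4,(395,215,490,275))
P=cloud(c);q=P[(P[...,2]>.095)&(P[...,2]<.125)&(abs(P[...,0]-.47)<.06)&(abs(P[...,1]+.33)<.06)];print("cap",q.mean(0),(q.min(0)+q.max(0))/2)
plan([.439,-.009,.20],13.4,0)
E
```

```text
plate [(((494.9513244628906, 329.31256103515625), (92.57596588134766, 170.4972686767578), 23.65533447265625), array([497.9542, 327.159 ]), 25197)]
dark [ 36 107  21  17 212] [0.535  0.4222]
dark [ 94 108  25  26 192] [0.5324 0.3835]
dark [ 58 113  34  24 320] [0.5299 0.4031]
dark [272 124  23  21 379] [0.521  0.2685]
dark [362 126  18  17 179] [0.5218 0.2109]
dark [349 166  24  29 389] [0.4918 0.218 ]
dark [ 81 202  35  34 703] [0.4692 0.3883]
dark [ 18 210  30  29 260] [0.4643 0.4291]
dark [ 21 239  17  31 224] [0.4449 0.4319]
dark [  3 309  24  20 231] [0.4031 0.441 ]
dark [251 333  50  27 966] [0.3862 0.2723]
dark [ 69 339  18  21 163] [0.3839 0.3994]
handle [(((491.98675537109375, 325.45098876953125), (18.841257095336914, 74.52743530273438), 23.824552536010742), array([492.3245, 325.3237]), 3240)]
platen 105 [(((475.5922546386719, -320.9133605957031), (242.97535705566406, 151.7096710205078), 89.55823516845703), array([ 482.1432, -321.473 ]), 69548)]
platen 120 [(((477.16131591796875, -315.59765625), (171.00730895996094, 89.33160400390625), 89.60102844238281), array([ 480.2552, -314.7162]), 30769)]
platen 130 [(((476.7149658203125, -315.6430969238281), (168.4073486328125, 87.49237060546875), 89.71025848388672), array([ 480.3662, -314.9981]), 28707)]
cap [ 0.4673 -0.332   0.1   ] [ 0.4674 -0.3319  0.1047]
yaw now 13.45 pos [ 0.1454 -0.6078  0.2922]
32.7 -39.5 7.1 0 0 0 0; 32.7 -39.5 7.1 0 0 0 0; 32.7 -39.6 7.1 0 0 0 0; 32.7 -39.6 7.1 0 0 0 0; 32.7 -39.6 7.1 0 0 0 0; 32.7 -39.6 7.1 0 0 0 0; 32.7 -39.6 7.1 0 0 0 0; 32.7 -39.6 7.1 0 0 0 0; 32.7 -39.6 7.1 0 0 0 0; 32.7 -39.6 7.1 0 0 0 0
32.7 -39.6 7.1 0 0 0 0; 32.6 -39.6 7.1 0 0 0 0; 32.6 -39.6 7.1 0 0 0 0
```

View pics/press.png

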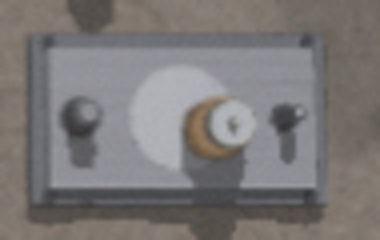

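The press crop shows the thick pin at (82,115), the thin pin at (288,117) and the bottle cap at (232,122). The platen and plate rectangles match their known sizes. Next is the stop.

Call:
send_rows:
  deltas: "32.7 -39.5 7.1 0 0 0 0; 32.7 -39.5 7.1 0 0 0 0; 32.7 -39.6 7.1 0 0 0 0; 32.7 -39.6 7.1 0 0 0 0; 32.7 -39.6 7.1 0 0 0 0; 32.7 -39.6 7.1 0 0 0 0; 32.7 -39.6 7.1 0 0 0 0; 32.7 -39.6 7.1 0 0 0 0; 32.7 -39.6 7.1 0 0 0 0; 32.7 -39.6 7.1 0 0 0 0"

```text
time: 2.3
position: [0.3723, -0.1457, 0.2214]
tool_rot: [0.993, 0.117, 0.001, 0.001]
ft_force: [0.7, -0.1, -0.0]
grip_width: 0.002
grip_force: 0.0
```

Call:
send_rows:
  deltas: "32.7 -39.6 7.1 0 0 0 0; 32.6 -39.6 7.1 0 0 0 0; 32.6 -39.6 7.1 0 0 0 0; 0 0 20 0 0 0 0; 0 0 15 0 0 0 0; 0 0 0 0 0 0 0; 0 0 0 0 0 0 0"

```text
time: 3.18
position: [0.4393, -0.0087, 0.1654]
tool_rot: [0.993, 0.117, 0.0, 0.0]
ft_force: [0.2, -0.5, 0.3]
grip_width: 0.0007
grip_force: 0.0
```

Call:
send_rows:
  deltas: "0 0 6 0 0 0 0; 0 0 3 0 0 0 0; 0 0 3 0 0 0 0; 0 0 3 0 0 0 0; 0 0 0 0 0 0 0"

```text
time: 3.8
position: [0.4393, -0.0086, 0.1499]
tool_rot: [0.993, 0.117, 0.0, 0.0]
ft_force: [-0.4, -0.4, 3.7]
grip_width: 0.0007
grip_force: 2.0
```

Call:
send_rows:
  deltas: "0 0 1 0 0 0 0; 0 0 0.5 0 0 0 0; 0 0 0 0 0 0 0; 0 0 0 0 0 0 0"

```text
time: 4.3
position: [0.4393, -0.0086, 0.1491]
tool_rot: [0.993, 0.117, 0.001, 0.0]
ft_force: [-0.4, -0.6, 10.1]
grip_width: 0.0004
grip_force: 4.9
```

Bottomed out (10 N). I'll lift off and check the latch as I go to the bottle.

Call:
send_rows:
  deltas: "0 0 -5 0 0 0 0; 0 0 -20 0 0 0 1; 0 0 -40 0 0 0 1; 0 0 -15 0 0 0 1; 0 0 0 0 0 0 1"

```text
time: 4.92
position: [0.4391, -0.0084, 0.2291]
tool_rot: [0.993, 0.117, 0.001, 0.0]
ft_force: [0.5, -0.3, 0.1]
grip_width: 0.0328
grip_force: 0.0
```

```bash
python3 - <<'E'
from m import *
c=robot.camera("scene");save(c,"s1");P=cloud(c)
for r in robot.find_in("scene","stop_grip"): print(r)
k=(abs(P[...,0]-.435)<.03)&(abs(P[...,1]+.01)<.03)&(P[...,2]>.06)&(P[...,2]<.11)&(c["depth"]>0);print(k.sum(),np.percentile(P[k][:,2],[50,90,97]))
D=np.load("scene0.npz");P=D["P"];k=(abs(P[...,0]-.435)<.03)&(abs(P[...,1]+.01)<.03)&(P[...,2]>.06)&(P[...,2]<.11)&(D["d"]>0);print(k.sum(),np.percentile(P[k][:,2],[50,90,97]))
a=c["image"][235:290,270:325,::-1];b=D["im"][235:290,270:325,::-1]
cv2.imwrite("pics/stop.png",cv2.resize(np.hstack([b,a]),None,fx=7,fy=7,interpolation=cv2.INTER_CUBIC))
plan([.4675,-.332,.23],90,1)
E
```

```text
{'box': [231.2, 236.1, 244.5, 250.7], 'p': 0.64}
138 [0.0781 0.0825 0.0835]
151 [0.0823 0.0875 0.0889]
yaw now 13.46 pos [ 0.4383 -0.0082  0.2278]
-5.2 35.7 -0.3 0 0 -8.5 1; -10.4 34.6 -0.3 0 0 -8.5 1; -15.4 32.7 -0.3 0 0 -8.5 1; -20.1 30 -0.2 0 0 -8.5 1; -24.3 26.7 -0.2 0 0 -8.5 1; -28 22.8 -0.2 0 0 -8.5 1; -31.1 18.4 -0.2 0 0 -8.5 1; -33.4 13.6 -0.2 0 0 -8.5 1; -35.1 8.5 -0.2 0 0 -8.5 1
```

View pics/stop.png

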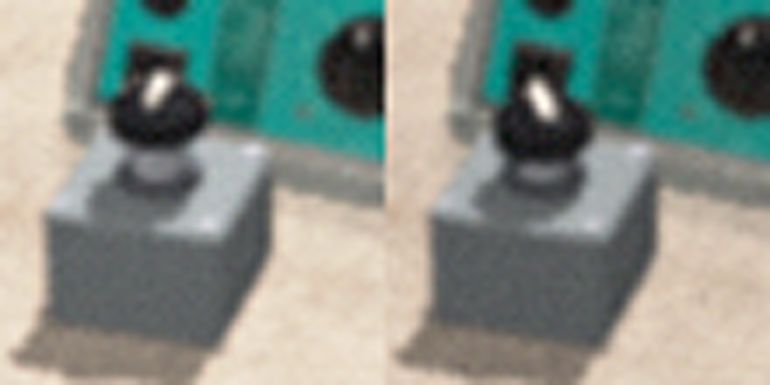

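The before and after views show the head turned counter-clockwise and 5 mm lower, so it is latched. Next is the bottle.

Call:
send_rows:
  deltas: "-5.2 35.7 -0.3 0 0 -8.5 1; -10.4 34.6 -0.3 0 0 -8.5 1; -15.4 32.7 -0.3 0 0 -8.5 1; -20.1 30 -0.2 0 0 -8.5 1; -24.3 26.7 -0.2 0 0 -8.5 1; -28 22.8 -0.2 0 0 -8.5 1; -31.1 18.4 -0.2 0 0 -8.5 1; -33.4 13.6 -0.2 0 0 -8.5 1; -35.1 8.5 -0.2 0 0 -8.5 1; 0 0 0 0 0 0 1"

```text
time: 6.28
position: [0.4679, -0.3346, 0.2288]
tool_rot: [0.708, 0.706, -0.0, -0.0]
ft_force: [0.1, -0.6, 0.0]
grip_width: 0.0873
grip_force: 0.0
```

```bash
python3 - <<'E'
from m import *
plan([.468,-.332,.124],90,1)
E
```

```text
yaw now 89.78 pos [ 0.4679 -0.3346  0.2288]
1.3 0.1 52.4 0 0 -0.1 1; 1.3 0.1 52.4 0 0 -0.1 1
```

Call:
send_rows:
  deltas: "1.3 0 35 0 0 0 1; 1.3 0 35 0 0 0 1; 0 0 34.5 0 0 0 1; 0 0 0 0 0 0 0; 0 0 0 0 0 0 0; 0 0 0 0 0 0 0; 0 0 0 0 0 0 0; 0 0 0 0 0 0 0"
  newtons: 12

```text
time: 7.28
position: [0.4683, -0.3298, 0.1268]
tool_rot: [0.707, 0.707, -0.0, 0.001]
ft_force: [0.1, 0.2, 0.3]
grip_width: 0.0446
grip_force: 0.0
```

Call:
send_rows:
  deltas: "0 0 0 0 0 0 0; 0 0 0 0 0 0 0; 0 0 0 0 0 0 0; 0 0 -4 0 0 0 0; 0 0 -20 0 0 0 0; 0 0 -30 0 0 0 0; 0 0 -20 0 0 0 0; 0 0 0 0 0 0 0"

```text
time: 8.28
position: [0.4685, -0.3301, 0.2012]
tool_rot: [0.707, 0.707, -0.0, 0.002]
ft_force: [0.7, -0.3, -0.7]
grip_width: 0.0379
grip_force: 12.0
```

```bash
python3 - <<'E'
from m import *
plan([.425,-.16,.20],90,0)
E
```

```text
yaw now 89.95 pos [ 0.4685 -0.3301  0.2012]
42.5 -10.9 0.2 0 0 0 0; 42.5 -10.9 0.2 0 0 0 0; 42.5 -10.9 0.3 0 0 0 0; 42.5 -10.9 0.3 0 0 0 0
```

Call:
send_rows:
  deltas: "42.5 -10.9 0 0 0 0 0; 42.5 -10.9 0 0 0 0 0; 42.5 -10.9 0 0 0 0 0; 42.5 -10.9 0 0 0 0 0; 0 0 40 0 0 0 0; 0 0 40 0 0 0 0; 0 0 18 0 0 0 0; 0 0 4 0 0 0 0; 0 0 0 0 0 0 0; 0 0 0 0 0 0 0"

```text
time: 9.52
position: [0.4248, -0.1598, 0.0984]
tool_rot: [0.707, 0.707, 0.0, 0.0]
ft_force: [0.4, -0.9, -0.1]
grip_width: 0.0378
grip_force: 12.0
```

Call:
send_rows:
  deltas: "0 0 1 0 0 0 0; 0 0 1 0 0 0 0; 0 0 0 0 0 0 0"

```text
time: 9.9
position: [0.4249, -0.1597, 0.0964]
tool_rot: [0.707, 0.707, 0.0, 0.001]
ft_force: [0.4, 0.1, 3.0]
grip_width: 0.0375
grip_force: 12.0
```

Contact (3 N). I'll release, rise and go to the plate.

Call:
send_rows:
  deltas: "0 0 -0.5 0 0 0 1; 0 0 0 0 0 0 1; 0 0 0 0 0 0 1; 0 0 0 0 0 0 1; 0 0 -30 0 0 0 1; 0 0 -40 0 0 0 1; 0 0 -50 0 0 0 1; 0 0 -20 0 0 0 1; 0 0 0 0 0 0 1"

```text
time: 11.02
position: [0.4252, -0.1599, 0.2379]
tool_rot: [0.707, 0.707, 0.0, 0.002]
ft_force: [-0.3, -0.9, 0.9]
grip_width: 0.0872
grip_force: 0.0
```

```bash
python3 - <<'E'
from m import *
c=robot.camera("scene");P=cloud(c)
k=(abs(P[...,0]-.425)<.03)&(abs(P[...,1]+.16)<.03)&(P[...,2]>.005)&(P[...,2]<.12)&(c["depth"]>0);q=P[k];print(len(q),q.min(0),q.max(0),np.median(q[q[:,2]>.065],0),np.median(q[q[:,2]<.04],0))
print([(r["p"],r["box"]) for r in robot.find_in("scene","drop_bottle_mid")])
plan([.494,.327,.20],113.65,1)
E
```

```text
388 [ 0.4017 -0.1827  0.0051] [ 0.4398 -0.1464  0.0796] [ 0.4218 -0.1647  0.0683] [ 0.4095 -0.1709  0.0251]
[(0.82, [332.0, 269.8, 349.3, 302.4]), (0.8, [464.2, 295.2, 480.9, 323.9]), (0.56, [369.6, 297.2, 387.2, 328.6])]
yaw now 89.95 pos [ 0.4241 -0.1592  0.236 ]
54 7.7 4 0 0 -2.6 1; 53.6 10.2 4 0 0 -2.6 1; 53.1 12.6 4 0 0 -2.6 1; 52.5 15.1 4 0 0 -2.6 1; 51.7 17.5 4 0 0 -2.6 1; 50.9 19.8 4 0 0 -2.6 1; 49.9 22.1 4 0 0 -2.6 1; 48.8 24.4 4 0 0 -2.6 1; 47.6 26.6 4 0 0 -2.6 1
```

Call:
send_rows:
  deltas: "54 7.7 0 0 0 -2.6 1; 53.6 10.2 0 0 0 -2.6 1; 53.1 12.6 0 0 0 -2.6 1; 52.5 15.1 0 0 0 -2.6 1; 51.7 17.5 0 0 0 -2.6 1; 50.9 19.8 0 0 0 -2.6 1; 49.9 22.1 10 0 0 -2.6 1; 48.8 24.4 20 0 0 -2.6 1; 47.6 26.6 10 0 0 -2.6 1; 0 0 0 0 0 0 1"

```text
time: 12.38
position: [0.4945, 0.3295, 0.1933]
tool_rot: [0.547, 0.837, -0.001, -0.001]
ft_force: [-0.7, 0.1, -0.2]
grip_width: 0.0867
grip_force: 0.0
```

```bash
python3 - <<'E'
from m import *
plan([.494,.3275,.094],113.65,1)
E
```

```text
yaw now 113.62 pos [0.4945 0.3295 0.1933]
-0.8 -0.4 49.6 -0.1 0 0 1; -0.8 -0.5 49.6 -0.1 0 0 1
```

Call:
send_rows:
  deltas: "-1 -0.5 45 0 0 0 1; 0 0 40 0 0 0 1; 0 0 13 0 0 0 1; 0 0 0 0 0 0 0; 0 0 0 0 0 0 0; 0 0 0 0 0 0 0; 0 0 0 0 0 0 0; 0 0 0 0 0 0 0; 0 0 0 0 0 0 0; 0 0 0 0 0 0 0"
  newtons: 45

```text
time: 13.62
position: [0.4954, 0.3254, 0.0986]
tool_rot: [0.549, 0.836, -0.0, -0.0]
ft_force: [-0.4, -0.5, -0.2]
grip_width: 0.0247
grip_force: 0.0
```

Call:
send_rows:
  deltas: "0 0 0 0 0 0 0; 0 0 0 0 0 0 0; 0 0 0 0 0 0 0; 0 0 -3 0 0 0 0; 0 0 -5 0 0 0 0; 0 0 -10 0 0 0 0; 0 0 0 0 0 0 0; 0 0 0 0 0 0 0"

```text
time: 14.62
position: [0.4954, 0.3254, 0.1168]
tool_rot: [0.549, 0.836, 0.0, 0.0]
ft_force: [0.9, 0.3, -5.4]
grip_width: 0.0173
grip_force: 44.9
```

Call:
send_rows:
  deltas: "0 0 -25 0 0 0 0; 0 0 -45 0 0 0 0; 0 0 -45 0 0 0 0; 0 0 -35 0 0 0 0; 0 0 0 0 0 0 0"

```text
time: 15.25
position: [0.4968, 0.326, 0.2693]
tool_rot: [0.549, 0.836, 0.003, 0.002]
ft_force: [0.6, 0.1, -6.5]
grip_width: 0.0178
grip_force: 44.9
```

```bash
python3 - <<'E'
from m import *
plan([.477,-.3155,.265],89.5,0,18)
E
```

```text
yaw now 113.36 pos [0.4968 0.326  0.2693]
-32.3 -15.1 0.1 0 0 1.3 0; -32.6 -14.4 0.1 0 0 1.3 0; -32.9 -13.6 0.1 0 0 1.3 0; -33.3 -12.9 0.2 0 0 1.3 0; -33.5 -12.1 0.2 0 0 1.3 0; -33.8 -11.3 0.2 0 0 1.3 0; -34.1 -10.5 0.2 0 0 1.3 0; -34.3 -9.7 0.2 0 0 1.3 0; -34.5 -8.9 0.2 0 0 1.3 0; -34.7 -8.1 0.2 0 0 1.3 0
-34.9 -7.3 0.2 0 0 1.3 0; -35.1 -6.5 0.2 0 0 1.3 0; -35.2 -5.7 0.2 0 0 1.3 0; -35.3 -4.9 0.2 0 0 1.3 0; -35.4 -4.1 0.2 0 0 1.3 0; -35.5 -3.3 0.2 0 0 1.3 0; -35.6 -2.4 0.2 0 0 1.3 0; -35.6 -1.6 0.2 0 0 1.3 0
```

Call:
send_rows:
  deltas: "-32.3 -15.1 0.1 0 0 1.3 0; -32.6 -14.4 0.1 0 0 1.3 0; -32.9 -13.6 0.1 0 0 1.3 0; -33.3 -12.9 0 0 0 1.3 0; -33.5 -12.1 0 0 0 1.3 0; -33.8 -11.3 0 0 0 1.3 0; -34.1 -10.5 0 0 0 1.3 0; -34.3 -9.7 0 0 0 1.3 0; -34.5 -8.9 0 0 0 1.3 0; -34.7 -8.1 0 0 0 1.3 0"

```text
time: 16.5
position: [0.4838, -0.0317, 0.2641]
tool_rot: [0.641, 0.768, -0.001, -0.002]
ft_force: [0.4, -0.3, -5.5]
grip_width: 0.0177
grip_force: 44.9
```

Call:
send_rows:
  deltas: "-34.9 -7.3 0.2 0 0 1.3 0; -35.1 -6.5 0.2 0 0 1.3 0; -35.2 -5.7 0.2 0 0 1.3 0; -35.3 -4.9 0.2 0 0 1.3 0; -35.4 -4.1 0.2 0 0 1.3 0; -35.5 -3.3 0.2 0 0 1.3 0; -35.6 -2.4 0.2 0 0 1.3 0; -35.6 -1.6 0.2 0 0 1.3 0; 0 0 0 0 0 0 0; 0 0 0 0 0 0 0"

```text
time: 17.75
position: [0.477, -0.3149, 0.2624]
tool_rot: [0.708, 0.707, 0.0, -0.003]
ft_force: [0.2, 0.4, -5.9]
grip_width: 0.0174
grip_force: 44.9
```

```bash
python3 - <<'E'
from m import *
plan([.477,-.3155,.20],89.5,0)
c=robot.camera("top");s=robot.camera("scene");save(s,"s2");save(c,"t2")
a=c["image"][205:300,370:500,::-1];b=s["image"][190:350,320:500,::-1]
cv2.imwrite("pics/held.png",np.hstack([cv2.resize(a,(400,292),interpolation=cv2.INTER_CUBIC),cv2.resize(b,(328,292),interpolation=cv2.INTER_CUBIC)]))
E
```

```text
yaw now 89.92 pos [ 0.477  -0.3149  0.2624]
-0.4 0.1 31.2 -0.1 -0.1 0.2 0; -0.4 0 31.2 -0.1 -0.1 0.2 0
```

View pics/held.png

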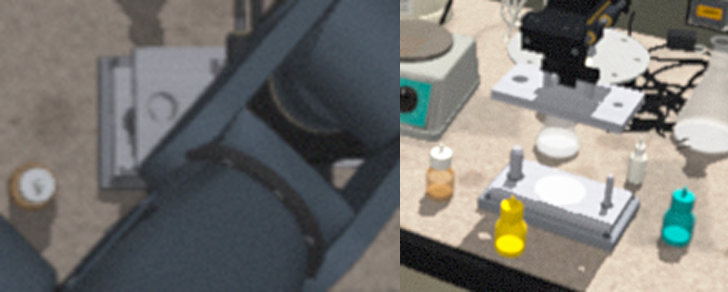

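```bash
python3 - <<'E'
from m import *
s=robot.camera("scene");P=cloud(s)
z=robot.get_obs()["position"][2]-.0986
for nm,zz,crop in(("plate",z+.014,(360,215,450,265)),("platen",.030,(350,270,450,340))):
    l,t,r,b=crop;k=(abs(P[t:b,l:r,2]-zz)<.006);print(nm,"depth z",np.median(P[t:b,l:r][k],0),zz)
    XY,im=plane(s,zz,4,crop);g=cv2.cvtColor(im,cv2.COLOR_RGB2GRAY)
    print(np.percentile(g,[5,25,50,75,95]))
    for th in(110,120,130,140,150,160,170,180):
        m=cv2.morphologyEx((g>th).astype(np.uint8),cv2.MORPH_OPEN,np.ones((5,5)))
        for r_ in big(m,XY,1): print(th,np.round(r_[0][0],1),np.round(r_[0][1],1),round(r_[0][2],2),r_[2])
    cv2.imwrite("pics/%s_z.png"%nm,im[...,::-1])
a=cv2.imread("pics/plate_z.png");b=cv2.imread("pics/platen_z.png");w=400
cv2.imwrite("pics/both.png",np.vstack([cv2.copyMakeBorder(x,0,0,0,w-x.shape[1],0) for x in(a,b)]))
E
```

```text
plate depth z [ 0.4632 -0.3199  0.178 ] 0.1791334902185702
[ 21. 131. 186. 223. 236.]
110 [ 482.7 -302.1] [256.8 225. ] 26.52 61376
120 [ 482.7 -302.1] [256.8 225. ] 26.52 59648
130 [ 482.7 -302.1] [256.8 225. ] 26.52 54168
140 [ 468.8 -279.4] [238.9 189.8] 30.68 32188
150 [ 468.7 -279.3] [238.9 189.6] 30.68 31269
160 [ 468.7 -279.3] [238.9 189.6] 30.68 30404
170 [ 468.7 -279.2] [238.9 189.4] 30.68 28923
180 [ 468.6 -279.1] [238.9 189.1] 30.68 27529
platen depth z [ 0.4663 -0.3176  0.0292] 0.03
[ 95. 126. 180. 214. 246.]
110 [ 448.6 -319.2] [288.8 260.5] 27.53 99247
120 [ 448.6 -319.1] [288.6 260.5] 27.53 93513
130 [ 459.9 -313.3] [263.3 260.5] 27.53 64617
140 [ 463.3 -311.5] [255.6 260.5] 27.53 59988
150 [ 469.1 -308.4] [228.  273.2] 30.63 52355
160 [ 469.5 -308.2] [227.1 273.2] 30.63 49828
170 [ 469.9 -308. ] [226.2 273.1] 30.64 48665
180 [ 469.9 -308. ] [226.2 273.1] 30.64 46900
```

View pics/both.png

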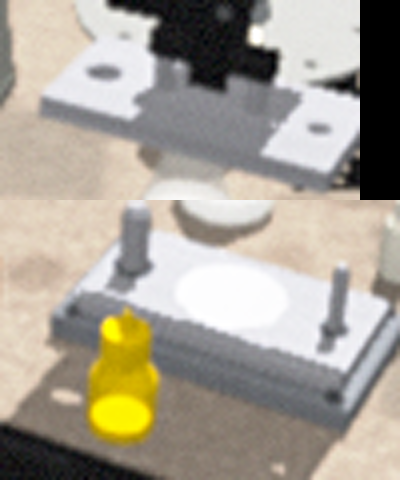

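```bash
cat > fit.py <<'E'
from m import *
from scipy.optimize import minimize
from scipy.ndimage import map_coordinates
def proj(c,X):
    f=240/np.tan(np.radians(c["fovy"])/2)
    K=np.array([[f,0,c["cx"]],[0,f,c["cy"]],[0,0,1.]])
    # drawn = ray*(1+k1 r^2): OpenCV forward model
    return cv2.projectPoints(np.asarray(X,float),np.array(c["rvec"],float),np.array(c["tvec"],float),K,np.array([c["k1"],0,0,0.]))[0][:,0]
def grad(c):
    g=cv2.GaussianBlur(c["image"].astype(np.float32),(0,0),.8)
    return np.sqrt(sum(cv2.Sobel(g[...,i],cv2.CV_32F,1,0)**2+cv2.Sobel(g[...,i],cv2.CV_32F,0,1)**2 for i in range(3)))
def circ(r,y,z,n=80):
    t=np.linspace(0,2*np.pi,n,endpoint=False);return np.c_[r*np.cos(t),y+r*np.sin(t),0*t+z]
def rectpts(z,a=.045,b=.085):
    s=np.linspace(-1,1,60);e=np.ones(60)
    return np.vstack([np.c_[a*s,b*e,z*e],np.c_[a*s,-b*e,z*e],np.c_[a*e,b*s,z*e],np.c_[-a*e,b*s,z*e]])
def place(L,p):
    w=np.array(L);ca,sa=np.cos(p[2]),np.sin(p[2])
    return np.c_[p[0]+ca*w[:,0]-sa*w[:,1],p[1]+sa*w[:,0]+ca*w[:,1],w[:,2]]
def outline(c,p,kind,z):
    out=[]
    if kind=="plate":
        for r,y in((.01025,.065),(.00625,-.065)): out.append((proj(c,place(circ(r,y,z),p)),1.))
        out.append((proj(c,place(rectpts(z),p)),1.))
    else:
        for r,y in((.009,.065),(.005,-.065)):
            h=np.vstack([circ(r,y,.03),circ(r,y,.069),circ(.6*r,y,.075)])
            H=cv2.convexHull(proj(c,place(h,p)).astype(np.float32))[:,0]
            q=np.vstack([H,H[:1]]);d=np.r_[0,np.cumsum(np.linalg.norm(np.diff(q,axis=0),axis=1))]
            t=np.linspace(0,d[-1],100);out.append((np.c_[np.interp(t,d,q[:,0]),np.interp(t,d,q[:,1])],1.))
        out.append((proj(c,place(rectpts(.03),p)),1.))
    return out
def fit(c,p0,kind,z,span=.008,use=(0,1,2)):
    G=np.minimum(grad(c),250)
    def cost(v):
        p=[v[0]/1e3,v[1]/1e3,np.radians(v[2])];o=outline(c,p,kind,z)
        return -sum(map_coordinates(G,[o[i][0][:,1],o[i][0][:,0]],order=1).mean() for i in use)
    b=min(((cost(v),v) for v in ([p0[0]+i,p0[1]+j,p0[2]+k] for i in np.arange(-8,8.1,2) for j in np.arange(-8,8.1,2) for k in(-1.5,-.5,.5,1.5))),key=lambda t:t[0])[1]
    r=minimize(cost,b,method="Nelder-Mead",options=dict(initial_simplex=np.array(b)+np.vstack([[0,0,0],np.diag([1.5,1.5,.7])])))
    return r.x,-r.fun
E
python3 - <<'E'
from fit import *
s=robot.camera("scene");o=robot.get_obs();z=o["position"][2]-.0986+.014
print(o["position"])
for use in((0,1,2),(0,1),(2,)):
    print(use,"plate",fit(s,[477,-315,0],"plate",z,use=use),"platen",fit(s,[477,-315,0],"platen",0,use=use))
# same from the first top picture
D=np.load("top0.npz");c=dict(robot.camera("top"));c["image"]=D["im"]
for use in((0,1,2),(0,1),(2,)):
    print("top",use,fit(c,[477,-315,0],"platen",0,use=use),fit(c,[495,329,23.6],"plate",.014,use=use))
v=s["image"].copy();v=cv2.resize(v[200:340,340:460],None,fx=5,fy=5)
for kind,zz in(("plate",z),("platen",0)):
    p=fit(s,[477,-315,0],kind,zz)[0]
    for q,_ in outline(s,[p[0]/1e3,p[1]/1e3,np.radians(p[2])],kind,zz):
        for a in q: cv2.circle(v,tuple(int(t) for t in ((a-[340,200]+.5)*5)),1,(255,0,0),-1)
cv2.imwrite("pics/fit.png",cv2.resize(v[...,::-1],(514,600)))
E
```

```text
[ 0.4781 -0.3148  0.2641]
(0, 1, 2) plate (array([ 475.4801, -312.263 ,    0.9566]), np.float64(678.043701171875)) platen (array([ 472.4987, -315.5282,    1.0388]), np.float64(661.0341186523438))
(0, 1) plate (array([ 476.4198, -312.1465,    0.2894]), np.float64(495.7024230957031)) platen (array([ 469.9711, -316.7178,   -0.3782]), np.float64(495.0762634277344))
(2,) plate (array([ 473.5582, -311.9015,    1.4896]), np.float64(187.0447235107422)) platen (array([ 481.8355, -314.1531,    0.5756]), np.float64(210.64918518066406))
top (0, 1, 2) (array([ 476.4977, -310.1921,   -1.4422]), np.float64(528.5023193359375)) (array([494.0365, 328.1912,  24.1526]), np.float64(608.4849243164062))
top (0, 1) (array([ 471.9316, -310.5299,    1.598 ]), np.float64(413.52313232421875)) (array([494.3821, 328.0611,  24.0093]), np.float64(452.0142822265625))
top (2,) (array([ 476.3743, -316.2014,   -0.8159]), np.float64(180.5742950439453)) (array([493.4758, 328.3733,  24.1795]), np.float64(158.36297607421875))
```

View pics/fit.png

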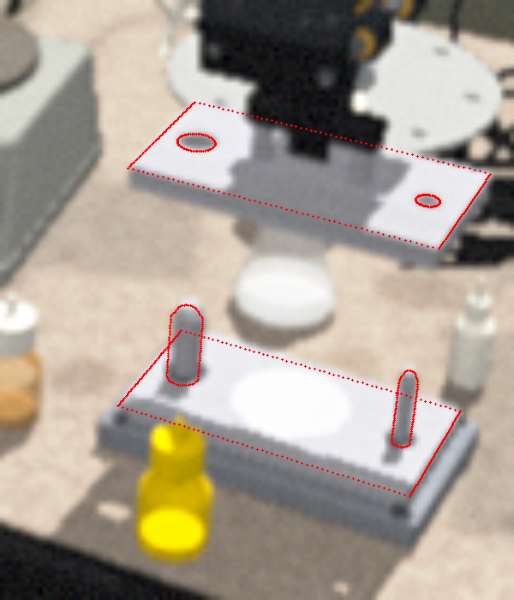

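The overlay hugs the holes and pins well. Relative to the platen, the plate must move about −2 mm in x and −3.5 mm in y, with yaw near 0.

```bash
python3 - <<'E'
from m import *
plan([.476,-.3183,.184],89.2,0)
E
```

```text
yaw now 90.02 pos [ 0.4782 -0.315   0.2644]
-1.7 -1.1 40.2 0 0 0.4 0; -1.7 -1.1 40.2 0 0 0.4 0
```

Call:
send_rows:
  deltas: "-1.7 -1.1 20 0 0 0.4 0; -1.7 -1.1 20 0 0 0.4 0; 0 0 20 0 0 0 0; 0 0 20 0 0 0 0; 0 0 0 0 0 0 0; 0 0 0 0 0 0 0"

```text
time: 18.75
position: [0.4766, -0.3196, 0.1854]
tool_rot: [0.712, 0.702, 0.0, 0.001]
ft_force: [0.1, -1.1, -5.0]
grip_width: 0.0178
grip_force: 44.9
```

```bash
python3 - <<'E'
from fit import *
plan([.476,-.3183,.184],89.2,0)
s=robot.camera("scene");o=robot.get_obs();z=o["position"][2]-.0986+.014
print(fit(s,[474,-316,0],"plate",z),o["ft_force"],o["moment"])
E
```

```text
yaw now 89.18 pos [ 0.4766 -0.3196  0.1854]
1.3 -0.6 1.4 0.1 0.1 0 0
(array([ 476.1029, -316.7381,   -0.2397]), np.float64(690.9500122070312)) [-0.1158 -0.7527 -4.9924] [ 0.0176 -0.0946 -0.0152]
```

Call:
send_rows:
  deltas: "1.2 -0.7 3 0 0 0 0; 0 0 3 0 0 0 0; 0 0 3 0 0 0 0; 0 0 2 0 0 0 0; 0 0 0 0 0 0 0; 0 0 0 0 0 0 0"

```text
time: 19.55
position: [0.4754, -0.3184, 0.1737]
tool_rot: [0.712, 0.702, 0.0, 0.0]
ft_force: [0.4, 0.7, -6.0]
grip_width: 0.0173
grip_force: 44.9
```

Call:
send_rows:
  deltas: "0 0 1.5 0 0 0 0; 0 0 1.5 0 0 0 0; 0 0 0 0 0 0 0"

```text
time: 19.92
position: [0.4752, -0.3182, 0.1705]
tool_rot: [0.712, 0.702, -0.0, -0.0]
ft_force: [0.3, -1.0, -5.1]
grip_width: 0.0178
grip_force: 44.9
```

Call:
send_rows:
  deltas: "0 0 1.5 0 0 0 0; 0 0 1.5 0 0 0 0; 0 0 0 0 0 0 0"

```text
time: 20.3
position: [0.4757, -0.3183, 0.1677]
tool_rot: [0.712, 0.702, 0.0, 0.0]
ft_force: [0.5, 0.6, -4.0]
grip_width: 0.0175
grip_force: 44.9
```

Call:
send_rows:
  deltas: "0 0 1 0 0 0 0; 0 0 1 0 0 0 0; 0 0 0 0 0 0 0"

```text
time: 20.68
position: [0.4758, -0.3182, 0.1657]
tool_rot: [0.712, 0.702, 0.0, 0.0]
ft_force: [2.9, 1.6, -4.5]
grip_width: 0.0174
grip_force: 45.0
```

Call:
send_rows:
  deltas: "0 0 1.5 0 0 0 0; 0 0 1.5 0 0 0 0; 0 0 0 0 0 0 0"

```text
time: 21.05
position: [0.4758, -0.3182, 0.1626]
tool_rot: [0.712, 0.702, 0.0, 0.0]
ft_force: [4.1, 3.1, -4.5]
grip_width: 0.0173
grip_force: 45.0
```

Call:
send_rows:
  deltas: "0.5 0.6 1 0 0 0 0; 0 0 1.5 0 0 0 0; 0 0 0 0 0 0 0"

```text
time: 21.42
position: [0.4759, -0.3179, 0.1599]
tool_rot: [0.712, 0.702, -0.0, 0.0]
ft_force: [3.7, 1.0, -5.2]
grip_width: 0.0179
grip_force: 45.0
```

```bash
python3 - <<'E'
from m import *
o=robot.get_obs();print(o["ft_force"],o["moment"],o["position"])
E
```

```text
[ 3.7493  0.9553 -5.1838] [ 0.1378 -0.7731  0.0329] [ 0.4759 -0.3179  0.1599]
```

Call:
send_rows:
  deltas: "0.2 0.8 0 0 0 0 0; 0 0 3 0 0 0 0; 0 0 0 0 0 0 0"

```text
time: 21.8
position: [0.4762, -0.3175, 0.1566]
tool_rot: [0.712, 0.702, -0.0, -0.001]
ft_force: [0.3, -0.3, -5.5]
grip_width: 0.0175
grip_force: 44.9
```

Call:
send_rows:
  deltas: "0 0.3 3 0 0 0 0; 0 0 3 0 0 0 0; 0 0 3 0 0 0 0; 0 0 0 0 0 0 0"

```text
time: 22.3
position: [0.4768, -0.3174, 0.1477]
tool_rot: [0.712, 0.702, -0.0, -0.001]
ft_force: [-0.5, 0.1, -5.1]
grip_width: 0.0176
grip_force: 44.9
```

Free on the pins. I'll continue down; home is at TCP ≈ 0.1286.

Call:
send_rows:
  deltas: "0 0 3 0 0 0 0; 0 0 3 0 0 0 0; 0 0 3 0 0 0 0; 0 0 3 0 0 0 0; 0 0 3 0 0 0 0; 0 0 0 0 0 0 0"

```text
time: 23.05
position: [0.4769, -0.3175, 0.1328]
tool_rot: [0.712, 0.702, 0.0, -0.0]
ft_force: [-0.1, 0.5, -5.1]
grip_width: 0.0174
grip_force: 44.9
```

Call:
send_rows:
  deltas: "0 0 1.5 0 0 0 0; 0 0 1.5 0 0 0 0; 0 0 1 0 0 0 0; 0 0 0 0 0 0 0; 0 0 0 0 0 0 0"

```text
time: 23.68
position: [0.4771, -0.3176, 0.1292]
tool_rot: [0.712, 0.702, 0.0, 0.0]
ft_force: [0.4, -0.2, -5.6]
grip_width: 0.0176
grip_force: 44.9
```

Call:
send_rows:
  deltas: "0 0 0.7 0 0 0 0; 0 0 0.7 0 0 0 0; 0 0 0 0 0 0 0; 0 0 0 0 0 0 0"

```text
time: 24.18
position: [0.4771, -0.3177, 0.1285]
tool_rot: [0.712, 0.702, -0.0, 0.0]
ft_force: [-2.0, 2.0, 4.6]
grip_width: 0.0177
grip_force: 44.9
```

Seated. I'll open the fingers, dwell briefly and rise.

Call:
send_rows:
  deltas: "0 0 0 0 0 0 0.6; 0 0 0 0 0 0 0.8; 0 0 0 0 0 0 0.8; 0 0 0 0 0 0 0.8; 0 0 -20 0 0 0 0.8; 0 0 -40 0 0 0 0.8; 0 0 -40 0 0 0 0.8; 0 0 0 0 0 0 0.8"

```text
time: 25.18
position: [0.4785, -0.319, 0.2309]
tool_rot: [0.712, 0.702, 0.0, 0.004]
ft_force: [0.6, 0.5, -0.0]
grip_width: 0.0695
grip_force: 0.0
```

```bash
python3 - <<'E'
from m import *
s=robot.camera("scene");P=cloud(s);t=robot.camera("top")
k=(abs(P[...,0]-.477)<.045)&(abs(P[...,1]+.315)<.08)&(abs(P[...,2]-.044)<.012)&(s["depth"]>0);q=P[k]
A=np.c_[q[:,:2],np.ones(len(q))];h=np.linalg.lstsq(A,q[:,2],rcond=None)[0];print("plate top z",np.median(q[:,2]),"slope",h[:2],len(q))
for r in robot.find_in("scene","stop_grip"): print(r)
cv2.imwrite("pics/home.png",cv2.resize(s["image"][215:345,270:470,::-1],(800,520),interpolation=cv2.INTER_CUBIC))
plan([.4385,-.0085,.22],85,1,10)
E
```

```text
plate top z 0.043149220229875905 slope [0.0366 0.0037] 1268
{'box': [283.3, 246.2, 300.8, 257.6], 'p': 0.71}
yaw now 89.15 pos [ 0.4765 -0.3171  0.2268]
30.8 -4.3 0.7 0 0 0.4 1; 30.8 -4.5 0.7 0 0 0.4 1; 30.7 -4.7 0.7 0 0 0.4 1; 30.7 -4.9 0.7 0 0 0.4 1; 30.7 -5.1 0.7 0 0 0.4 1; 30.6 -5.4 0.7 0 0 0.4 1; 30.6 -5.6 0.7 0 0 0.4 1; 30.5 -5.8 0.7 0 0 0.4 1; 30.5 -6 0.7 0 0 0.4 1; 30.5 -6.3 0.7 0 0 0.4 1
```

View pics/home.png

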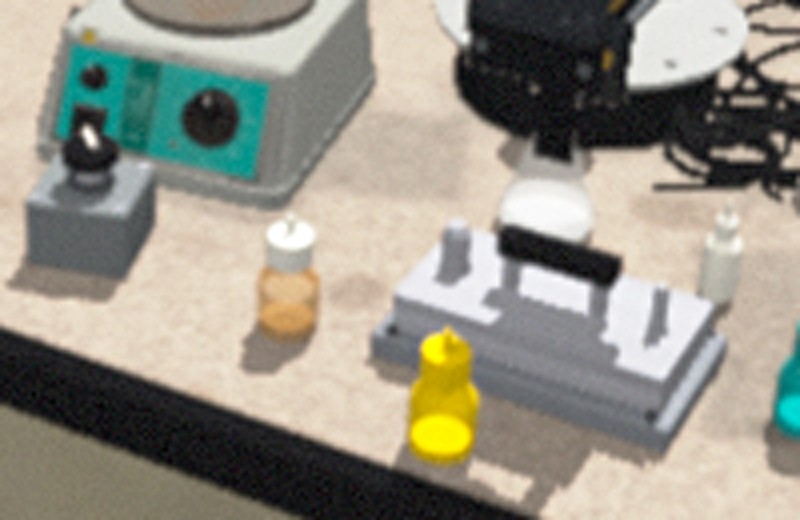

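Home photo: plate flat on the platen with both pins through at (455,250) and (660,315); the amber bottle is upright at (288,285) and the stop is still latched at (90,150). Now the twist.

```bash
python3 - <<'E'
from m import *
plan([.4385,-.0085,.20],20,1,10)
E
```

```text
yaw now 89.15 pos [ 0.4765 -0.3171  0.2268]
30.8 -4.3 2.7 0 0 6.9 1; 30.1 -7.9 2.7 0 0 6.9 1; 28.9 -11.5 2.7 0 0 6.9 1; 27.3 -14.9 2.7 0 0 6.9 1; 25.3 -18.1 2.7 0 0 6.9 1; 22.9 -21 2.7 0 0 6.9 1; 20.2 -23.6 2.7 0 0 6.9 1; 17.3 -25.9 2.7 0 0 6.9 1; 14 -27.7 2.7 0 0 6.9 1; 10.6 -29.2 2.7 0 0 6.9 1
```

Call:
send_rows:
  deltas: "30.8 -4.3 2.7 0 0 6.9 1; 30.1 -7.9 2.7 0 0 6.9 1; 28.9 -11.5 2.7 0 0 6.9 1; 27.3 -14.9 2.7 0 0 6.9 1; 25.3 -18.1 2.7 0 0 6.9 1; 22.9 -21 2.7 0 0 6.9 1; 20.2 -23.6 2.7 0 0 6.9 1; 17.3 -25.9 2.7 0 0 6.9 1; 14 -27.7 2.7 0 0 6.9 1; 10.6 -29.2 2.7 0 0 6.9 1"

```text
time: 26.58
position: [0.4375, -0.0079, 0.1993]
tool_rot: [0.985, 0.173, -0.002, -0.001]
ft_force: [0.0, 0.9, 0.6]
grip_width: 0.087
grip_force: 0.0
```

Call:
send_rows:
  deltas: "0 0 30 0 0 0 1; 0 0 0 0 0 0 1; 0 0 0 0 0 0 1"

```text
time: 26.95
position: [0.4385, -0.0093, 0.1704]
tool_rot: [0.985, 0.175, -0.001, -0.0]
ft_force: [-0.5, -0.4, 0.0]
grip_width: 0.087
grip_force: 0.0
```

```bash
python3 - <<'E'
from m import *
plan([.4385,-.0085,.126],20,1,3)
E
```

```text
yaw now 20.13 pos [ 0.4385 -0.0093  0.1704]
0.1 -0.2 14.8 0 0 0 1; 0.1 -0.2 14.8 0 0 0 1; 0.1 -0.2 14.8 0 0 0 1
```

Call:
send_rows:
  deltas: "0 -0.5 15 0 0 0 1; 0 0 15 0 0 0 1; 0 0 14.4 0 0 0 1; 0 0 0 0 0 0 0; 0 0 0 0 0 0 0; 0 0 0 0 0 0 0; 0 0 0 0 0 0 0; 0 0 0 0 0 0 0; 0 0 0 0 0 0 0; 0 0 0 0 0 0 0"
  newtons: 20

```text
time: 28.2
position: [0.4382, -0.0082, 0.1265]
tool_rot: [0.985, 0.175, -0.0, -0.0]
ft_force: [-0.3, 2.8, 1.7]
grip_width: 0.037
grip_force: 20.0
```

Call:
send_rows:
  deltas: "0 0 0 0 0 7 0; 0 0 0 0 0 7 0; 0 0 0 0 0 7 0; 0 0 0 0 0 7 0; 0 0 0 0 0 7 0; 0 0 0 0 0 6 0; 0 0 0 0 0 0 0; 0 0 0 0 0 0 0"

```text
time: 29.2
position: [0.4382, -0.0071, 0.1265]
tool_rot: [0.983, -0.181, -0.0, -0.001]
ft_force: [0.9, 9.8, 2.9]
grip_width: 0.0371
grip_force: 20.0
```

```bash
python3 - <<'E'
from m import *
o=robot.get_obs();print(o["ft_force"],o["moment"]);plan([.4385,-.0085,.2],0,1,3)
E
```

```text
[0.9263 9.7961 2.8502] [ 1.8193 -0.2752  0.1526]
yaw now -20.90 pos [ 0.4382 -0.0071  0.1265]
0.2 0.4 -24.5 0 0 -7 1; 0.2 0.4 -24.5 0 0 -7 1; 0.2 0.4 -24.5 0 0 -7 1
```

Call:
send_rows:
  deltas: "0 0 0 0 0 0 1; 0 0 0 0 0 0 1; 0 0 0 0 0 0 1; 0 0 0 0 0 0 1; 0 0 -20 0 0 0 1; 0 0 -40 0 0 0 1; 0 0 -40 0 0 0 1; 0 0 0 0 0 0 1; 0 0 0 0 0 0 1"

```text
time: 30.32
position: [0.438, -0.0086, 0.226]
tool_rot: [0.983, -0.181, -0.0, -0.0]
ft_force: [0.4, -0.2, 0.1]
grip_width: 0.087
grip_force: 0.0
```

```bash
python3 - <<'E'
from m import *
c=robot.camera("scene");P=cloud(c)
k=(abs(P[...,0]-.435)<.03)&(abs(P[...,1]+.01)<.03)&(P[...,2]>.06)&(P[...,2]<.11)&(c["depth"]>0);print(k.sum(),np.percentile(P[k][:,2],[50,90,97]))
cv2.imwrite("pics/end.png",cv2.resize(c["image"][215:345,270:470,::-1],(800,520),interpolation=cv2.INTER_CUBIC))
print(robot.get_obs()["ft_force"])
E
```

```text
150 [0.0822 0.0872 0.0883]
[-0.5399 -0.6135 -0.2864]
```

View pics/end.png

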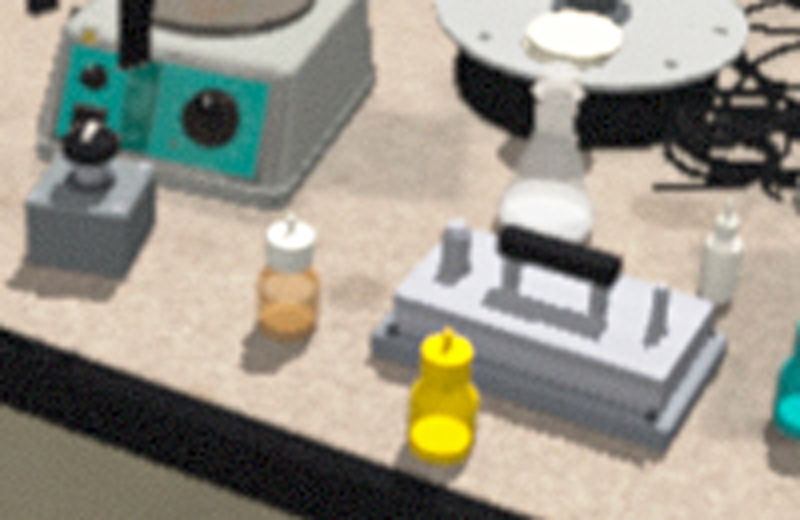

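The mushroom at (90,142) is up again, with its height back to the starting value. The plate is home and the bottle is upright.

```bash
python3 -c "
from rig import robot;print(robot.hand_in())"
```

```text
the job is handed in; nothing more can be done
None
```

The job is handed in at about 30 s of the 72 s allowed; the verdict was not shown, but the last picture had the plate home over both pins, the amber bottle upright beside the press and the mushroom back up.

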